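# Lock the depth-stop nut of a plating rack post

### The job

The two hex nuts on the threaded depth-stop post have a gap between them: run the upper nut down the thread until it meets the collar on the lower one and tighten it firmly against it, to about 0.18 N m, so that the pair is locked. The lower nut sets the plating depth, so do not let it turn; then let go, and leave the finished post and the other things on the bench where they are.

Things in the scene. Friction and masses are not known exactly. Their poses are not given: they have to be found in the camera images.
- stop_post: the post to work on, fixed to the bench: a grey plastic block 100 x 100 x 40 mm with a vertical steel threaded stud, 25 mm across, in its middle, ending 118 mm above the bench. Origin under the middle of the block, z up along the stud. Right-hand thread, 5 mm a turn: a nut goes down 0.8 mm per radian turned clockwise seen from above. At the start its nuts stand 1.8 to 5.9 mm apart
- upper_nut: the upper of the two plain steel hex nuts, the one to turn: 36 mm across flats, 41.6 mm across corners, 22 mm high. Origin on the stud's axis at the nut's underside, z up, x axis to a corner, y axis square to a pair of flats (flats every 60 degrees). Takes about 0.05 N m to turn while running free, and stays where it is left
- lower_nut: the lower hex nut, same size and thread (36 mm across flats, 22 mm high), already set at its height; it must not be turned. Origin on the axis at its underside (top face 22 mm higher; on it a dark spring collar, 33 mm across, stands 0.2 to 1.8 mm proud, how much is not known), x axis to a corner. Fingers that reach below the upper nut grip this one too
- lower_nut_corner (a point): the point at one corner of the lower nut, 20.8 mm from the axis, halfway up the nut; it shows whether the lower nut has turned
- done_post: a second, equal post, fixed, whose two nuts are already locked together without a gap; not to be touched. Origin under the middle of its block
- reagent_bottle: white plastic jar with a black cap, 60 mm across, 115 mm high, loose. Origin under its middle
- beaker: white plastic measuring mug with a handle, 76 mm across, 90 mm high, loose. Origin under its middle
- spanner: steel open-ended spanner, 190 mm long, lying loose on the bench, not needed. Origin under its middle
- upper_nut_bearing (a point): the middle of the upper nut's underside, which meets the collar. On first touch the turning torque jumps to 0.10 N m, then climbs by 0.8 N m per radian while turning (a tool that stops and eases back feels up to 0.2 N m less). A steady 0.18 N m is well locked; it stays so when let go; below 0.15 N m it is too loose; at 0.48 N m the lower nut is forced round
- collar_seat (a point): the seat of the spring collar, on the axis, level with the lower nut's top face. It is pressed in by 0.05 to 0.4 mm when the upper nut bites, too little to see or measure: go by the torque
Mind the look-alikes: they are no part of the job. What is shaped like the stop_post but green, red or yellow is not meant.

How it is judged:
By the outcome, as a careful person would: the job done as asked, in the order asked, and still so for the second after the job is handed in, with the robot touching nothing.
It also fails if it takes over 61 s, if anything falls off the work surface, if the arm or the gripper's body presses on something with over 40 N, if the wrist force passes 120 N, or if a joint passes its speed limit or range.

### The arm

A 7-joint arm with a two-finger parallel gripper is mounted at the origin on the work surface. World frame = base frame: x ahead of the robot, y to its left, z up, the work surface at z = 0. Lengths are in m, angles in rad, forces in N, time in s.
With the tool pointing down it reaches from about 0.4 to 0.85 m from the base axis. Payload 10.4 kg.
Tool frame: the origin (TCP) lies midway between the tips of the shut fingers; the grasp point (between the pads) lies 19 mm behind it; z points along the fingers, y is the line along which they close (so a half turn about z gives the same grasp; the last joint's range is limited). The gripper opens to 87 mm and grips with 3 to 60 N. Pads are 19 mm wide; open, the fingers measure 117 mm over their backs; the gripper's body (75 mm by 190 mm) begins 51 mm behind the grasp point.
Start: joints at [-1.219, 0.332, -0.065, 1.46, 0.022, 1.35, -0.088], TCP at [0.229, 0.582, 0.223] pointing down, gripper open.
Joint ranges: [-2.6, 2.6], [-0.5, 2.12], [-1.47, 1.34], [0.16, 2.42], [-1.27, 4.41], [0.06, 2.06], [-2.6, 2.6]. Speed limits (rad/s): [2.22, 2.22, 2.79, 2.79, 3.14, 3.14, 3.14].

### API

Orientations are given as a unit quaternion [x, y, z, w].
In Python, from bench import sensors, eyes, order gives the robot as it stands.
- The arm moves only by the tool arm_command, never from a script. Its argument "steps" is a list of rows, each an object with "rot": the turn, a rotation vector about the world's x, y, z in degrees, a list of three; "slide": the shift along the world's x, y, z in m, a list of three; "grip": the opening, from 0 (shut) to 1 (fully open). A call has exactly 8 rows; each row shifts and turns the commanded pose from where the row before left it; what a row does not reach is not made up. A row lasts 1/8 s, in which the tool goes at most 62.5 mm and 10.7 degrees, less where a joint would pass 70% of its speed; a pose out of reach is approached as far as the arm can. A call with a gripper value outside its range is refused whole. The fingers move at their own pace and stop on an object; "newtons" is the grip in N (left out, the last holds). Time passes only in rows, so rows that do not move let the fingers close, or fill a call up. It gives the time, the measured TCP pose, the force, the opening and the grip force at its end, in the units of the state.
- sensors.read_state(): the state, without advancing time (a new reading comes with each control period).
- eyes.camera(name): name is "side" or "top" or "wrist"; returns a dict with "pixels" (480x640x3 uint8, red, green, blue), "intrinsics" (3x3 intrinsics, pixels), "pose" (4x4, takes a point from camera to world coordinates). Camera axes: x right, y down, z forward; pixel columns grow to the right and rows downward; lengths in m; the calibration is good to about 2 mm. The wrist camera is an equidistant fisheye: a pixel r from the principal point sees the ray r / f radians off the axis. A picture is of the moment at which its call begins. There is no depth.
- order.close_job(): hands the job in; it is judged then, once.
Trained networks look in a picture, given as the dict that the camera call returned (one of the last four; its "shot" number tells which), for a name from the list of things; names that differ only in an ending like _2 or _b are one class to them, and where a whole thing is asked for, a point or a joint stands for the part that bears it (a point fixed in the world has none). Each returns a list of dicts, best first, with "conf" (0 to 1); they miss things now and then, are a little off and sometimes report something else, mostly with a low value. They report only what shows in the picture. A call takes as long as a camera call. They do not tell look-alikes from the thing itself.
- eyes.look_for(name, picture): "bbox" ([left, top, right, bottom] in pixels, round what is visible of it).
The state is a dict: "time": time; "joint_positions": joint angles; "joint_vel": joint speeds; "joint_torque": joint torques, N m; "ee_pos": TCP position; "eef_rot": TCP orientation; "ft_force": force on the tool from outside, world axes, zero at the start; "torque": the same for the moment, N m; "width": finger opening in m; "grip_force": force on a finger pad.
Only numpy, scipy, OpenCV 4.12 (cv2) and the standard library are available. Lean on these libraries where they do the work, as an engineer would, in place of code of your own. Each camera call takes 0.05 s, during which the arm holds its last target. There are 200 camera calls.

## Working session

There is one attempt and no reset: what is moved stays moved. The work goes in short steps, Python scripts to look and compute and a tool call to move; the robot and the scene stay as the last step left them, time stands still between calls to the robot, and variables do not carry over. Pictures are saved under pics/ and viewed, at most 10 in all, crops included, and the job is handed in when it is done.

Besides the shell and the picture viewer there is one more tool, called as a command line: name --argument value ..., lists and objects as JSON in quotes. arm_command: Moves the arm, as the interface text tells. Its arguments: {"type":"object","properties":{"steps":{"type":"array","items":{"type":"object","properties":{"rot":{"type":"array","items":{"type":"number"}},"slide":{"type":"array","items":{"type":"number"}},"grip":{"type":"number"}}}},"newtons":{"type":"number"}},"required":["steps"]}

```bash
mkdir -p pics; ls; cat > h.py <<'E'
import numpy as np, cv2
from bench import sensors, eyes, order
def save(p,f,crop=None,s=1):
    im=p["pixels"][:,:,::-1]
    if crop: l,t,r,b=crop; im=im[t:b,l:r]
    if s!=1: im=cv2.resize(im,None,fx=s,fy=s,interpolation=cv2.INTER_CUBIC)
    cv2.imwrite("pics/"+f,im)
def ray(p,u,v):
    K=np.array(p["intrinsics"]);T=np.array(p["pose"])
    d=np.linalg.inv(K)@[u,v,1]; d=T[:3,:3]@d
    return T[:3,3],d/np.linalg.norm(d)
def atz(p,u,v,z):
    o,d=ray(p,u,v); return o+d*(z-o[2])/d[2]
def proj(p,X):
    K=np.array(p["intrinsics"]);T=np.array(p["pose"])
    c=T[:3,:3].T@(np.array(X)-T[:3,3]); q=K@c; return q[:2]/q[2]
def meet(a,b):
    (o1,d1),(o2,d2)=a,b
    s=np.linalg.lstsq(np.c_[d1,-d2],o2-o1,rcond=None)[0]
    p,q=o1+d1*s[0],o2+d2*s[1]; return (p+q)/2,np.linalg.norm(p-q)
E
python3 - <<'E'
from h import *
np.set_printoptions(precision=3,suppress=True)
s=sensors.read_state()
print({k:np.round(v,3) for k,v in s.items()})
for c in("top","side"):
    p=eyes.camera(c); save(p,c+"0.png"); print(c,p["pose"],p["intrinsics"])
    for n in("stop_post","upper_nut","lower_nut","done_post","reagent_bottle","beaker","spanner"):
        print(n,[(np.round(r["bbox"]).tolist(),round(r["conf"],2)) for r in eyes.look_for(n,p)[:5]])
E
```

```text
pics
{'time': np.float64(0.0), 'joint_positions': array([-1.219,  0.333, -0.065,  1.461,  0.022,  1.35 , -0.089]), 'joint_vel': array([-0.001, -0.001, -0.001, -0.   , -0.   ,  0.   , -0.002]), 'joint_torque': array([ -0.   , -62.326,   0.024, -38.988,  -0.061,   0.04 ,   0.   ]), 'ee_pos': array([0.229, 0.581, 0.222]), 'eef_rot': array([ 0.186,  0.982, -0.001, -0.   ]), 'ft_force': array([0.134, 0.246, 0.199]), 'torque': array([ 0.009,  0.014, -0.015]), 'grip_force': np.float64(0.0), 'width': np.float64(0.087)}
top [[ 0.019 -0.999  0.037  0.5  ]
 [-1.    -0.019 -0.015  0.004]
 [ 0.016 -0.037 -0.999  1.095]
 [ 0.     0.     0.     1.   ]] [[504.962   0.    323.131]
 [  0.    504.962 232.787]
 [  0.      0.      1.   ]]
stop_post [([373.0, 135.0, 422.0, 185.0], 0.87), ([312.0, 285.0, 374.0, 349.0], 0.61), ([356.0, 215.0, 415.0, 268.0], 0.58)]
upper_nut [([333.0, 312.0, 355.0, 334.0], 0.76), ([391.0, 146.0, 406.0, 169.0], 0.69), ([379.0, 231.0, 398.0, 250.0], 0.68), ([458.0, 319.0, 473.0, 342.0], 0.51)]
lower_nut [([451.0, 319.0, 472.0, 340.0], 0.86), ([376.0, 228.0, 397.0, 254.0], 0.64
[... 545 characters left out ...]
274.0, 378.0, 348.0], 0.95), ([266.0, 386.0, 355.0, 476.0], 0.87), ([377.0, 239.0, 452.0, 309.0], 0.72), ([205.0, 286.0, 277.0, 355.0], 0.6)]
upper_nut [([300.0, 401.0, 328.0, 429.0], 0.68), ([227.0, 288.0, 250.0, 313.0], 0.62), ([332.0, 285.0, 353.0, 302.0], 0.59), ([408.0, 242.0, 435.0, 264.0], 0.49)]
lower_nut [([300.0, 402.0, 325.0, 432.0], 0.95), ([332.0, 279.0, 353.0, 308.0], 0.88), ([406.0, 240.0, 433.0, 272.0], 0.76), ([390.0, 368.0, 491.0, 391.0], 0.23)]
done_post [([233.0, 190.0, 293.0, 251.0], 0.69)]
reagent_bottle [([364.0, 166.0, 395.0, 222.0], 0.78)]
beaker [([206.0, 128.0, 244.0, 174.0], 0.6)]
spanner [([390.0, 367.0, 492.0, 389.0], 0.73), ([304.0, 272.0, 378.0, 346.0], 0.47)]
```

View pics/top0.png

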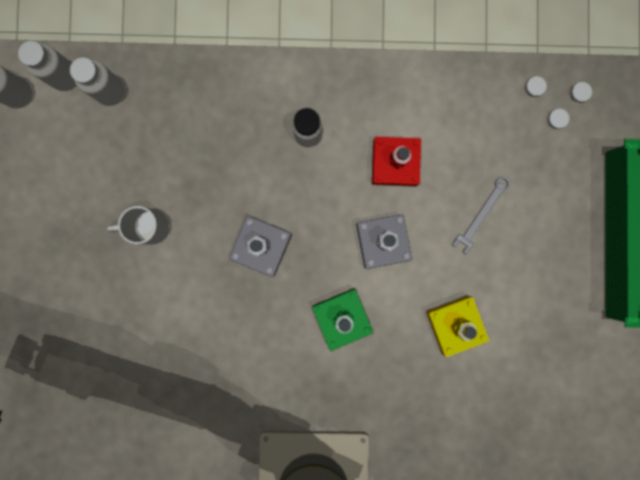

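View pics/side0.png

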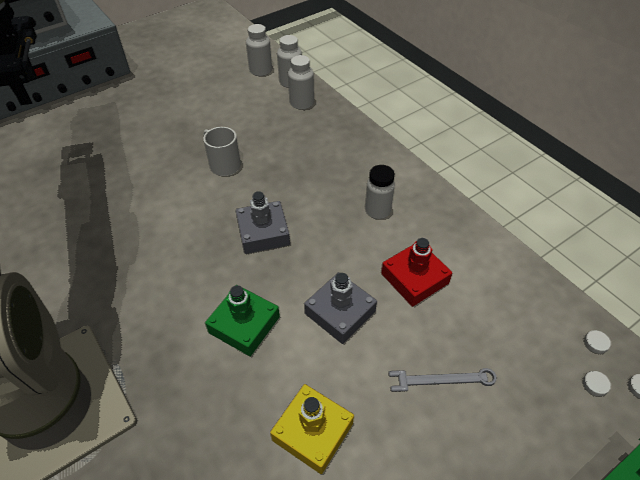

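Candidates: the grey posts at top (261,245) / side (262,225) and top (385,241) / side (340,305). The red, green and yellow ones are look-alikes and not meant. Of the two greys, the stop_post is the one whose nuts have a gap, so I'll put both in one enlarged crop.

```bash
python3 - <<'E'
from h import *
np.set_printoptions(precision=4,suppress=True)
p=eyes.camera("side"); im=p["pixels"][:,:,::-1]
a=im[180:255,225:300]; b=im[265:340,303:378]
cv2.imwrite("pics/two.png",cv2.resize(np.hstack([a,b]),(800,400),interpolation=cv2.INTER_CUBIC))
t=eyes.camera("top")
# block top face centres at z=.04 ; stud tops z=.118
for n,(u,v),(us,vs) in (("L",(257,245),(259,195)),("R",(390,240),(342,276))):
    print(n,"studtop top",atz(t,u,v,.118),"side",atz(p,us,vs,.118))
E
```

```text
L studtop top [0.5107 0.1165 0.118 ] side [0.5108 0.1192 0.118 ]
R studtop top [ 0.5252 -0.1406  0.118 ] side [ 0.5268 -0.1384  0.118 ]
```

View pics/two.png

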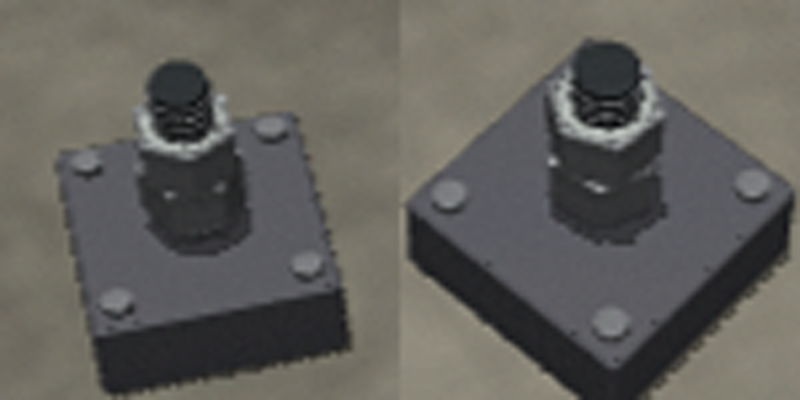

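The crop doesn't settle the gap: the right post (side 340,305) shows less stud above its nut, which hints at a gap. A low wrist view from between the two posts should settle it.

arm_command --steps '[{"slide": [0.025, -0.05, 0]}, {"slide": [0.025, -0.05, 0]}, {"slide": [0.025, -0.05, 0]}, {"slide": [0.025, -0.05, 0]}, {"slide": [0.025, -0.05, 0]}, {"slide": [0.025, -0.05, 0]}, {"slide": [0.025, -0.05, 0]}, {"slide": [0.025, -0.05, 0]}]'

```text
schema error: expected keys rot, slide, grip
```

arm_command --steps '[{"slide": [0.01, -0.05, 0]}, {"slide": [0.01, -0.05, 0]}, {"slide": [0.01, -0.05, 0]}, {"slide": [0.01, -0.04, 0]}, {"slide": [0, 0, -0.03]}, {"slide": [0, 0, -0.03]}, {"slide": [0, 0, -0.02]}, {"slide": [0, 0, 0]}]'

```text
schema error: expected keys rot, slide, grip
```

```bash
python3 - <<'E'
from h import *
np.set_printoptions(precision=4,suppress=True)
s=sensors.read_state(); print(s["time"],s["ee_pos"],s["eef_rot"],s["joint_positions"],s["torque"])
p=eyes.camera("wrist"); save(p,"w1.png"); print(p["pose"],p["intrinsics"])
for n in("stop_post","done_post","upper_nut","lower_nut","lower_nut_corner","upper_nut_bearing"):
    print(n,[(np.round(r["bbox"]).tolist(),round(r["conf"],2)) for r in eyes.look_for(n,p)[:4]])
E
```

```text
0.9 [0.2288 0.5816 0.2225] [0.1863 0.9825 0.     0.    ] [-1.2186  0.3322 -0.0647  1.4601  0.0216  1.3499 -0.0885] [-0.0154 -0.0008 -0.0151]
[[ 0.3662  0.8933  0.2605  0.1563]
 [ 0.9305 -0.3516 -0.1027  0.6095]
 [-0.0001  0.28   -0.96    0.3845]
 [ 0.      0.      0.      1.    ]] [[371.6483   0.     322.0096]
 [  0.     371.6483 237.3358]
 [  0.       0.       1.    ]]
stop_post []
done_post []
upper_nut []
lower_nut []
lower_nut_corner []
upper_nut_bearing []
```

View pics/w1.png

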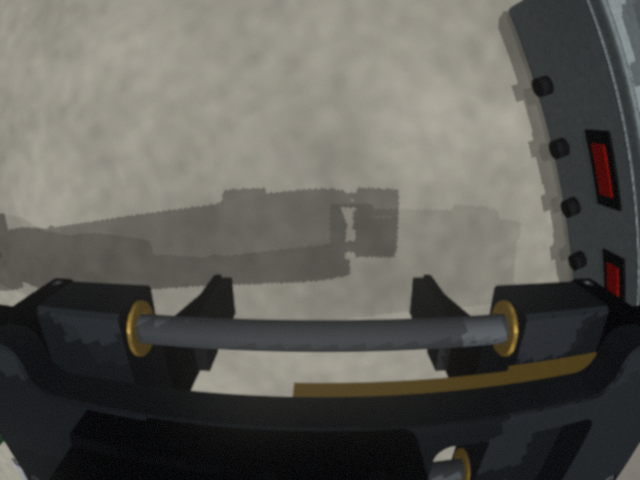

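The move was refused because every row needs all three keys. The picture is of the empty bench at the start pose, with the gripper along the bottom. The camera sits about 78 mm to the tool's +x side, so I'll place the camera itself between the two grey posts.

arm_command --steps '[{"rot": [0, 0, 1.8], "slide": [0.03, -0.049, 0], "grip": 1}, {"rot": [0, 0, 1.8], "slide": [0.03, -0.049, 0], "grip": 1}, {"rot": [0, 0, 1.8], "slide": [0.03, -0.049, 0], "grip": 1}, {"rot": [0, 0, 1.8], "slide": [0.03, -0.049, 0], "grip": 1}, {"rot": [0, 0, 1.8], "slide": [0.03, -0.049, 0], "grip": 1}, {"rot": [0, 0, 1.8], "slide": [0.03, -0.049, 0], "grip": 1}, {"rot": [0, 0, 1.8], "slide": [0.03, -0.049, 0], "grip": 1}, {"rot": [0, 0, 1.8], "slide": [0.03, -0.049, 0], "grip": 1}]'

```text
time: 2.25
ee_pos: [0.4696, 0.188, 0.2229]
eef_rot: [0.061, 0.998, 0.0, 0.0]
ft_force: [1.3, 0.7, 0.5]
width: 0.087
grip_force: 0.0
```

arm_command --steps '[{"rot": [0, 0, 1.8], "slide": [0.03, -0.049, 0], "grip": 1}, {"rot": [0, 0, 1.8], "slide": [0.03, -0.049, 0], "grip": 1}, {"rot": [0, 0, 1.8], "slide": [0.03, -0.049, 0], "grip": 1}, {"rot": [0, 0, 1.8], "slide": [0.03, -0.049, 0], "grip": 1}, {"rot": [0, 0, 0], "slide": [0, 0, -0.04], "grip": 1}, {"rot": [0, 0, 0], "slide": [0, 0, -0.04], "grip": 1}, {"rot": [0, 0, 0], "slide": [0, 0, -0.04], "grip": 1}, {"rot": [0, 0, 0], "slide": [0, 0, 0], "grip": 1}]'

```text
time: 3.25
ee_pos: [0.5868, -0.0063, 0.1001]
eef_rot: [-0.001, 1.0, -0.0, -0.003]
ft_force: [-0.0, 0.5, 1.3]
width: 0.0871
grip_force: 0.0
```

```bash
cat >> h.py <<'E'
def wray(p,u,v):
    K=np.array(p["intrinsics"]);T=np.array(p["pose"]);f=K[0,0]
    q=np.array([u-K[0,2],v-K[1,2]]);r=np.hypot(*q);a=r/f
    d=np.r_[np.sin(a)*q/max(r,1e-9),np.cos(a)]; return T[:3,3],T[:3,:3]@d
def watz(p,u,v,z):
    o,d=wray(p,u,v); return o+d*(z-o[2])/d[2]
def wproj(p,X):
    K=np.array(p["intrinsics"]);T=np.array(p["pose"]);f=K[0,0]
    c=T[:3,:3].T@(np.array(X,float)-T[:3,3]);n=np.hypot(c[0],c[1]);a=np.arctan2(n,c[2])
    return K[:2,2]+f*a*c[:2]/n
E
python3 - <<'E'
from h import *
np.set_printoptions(precision=4,suppress=True)
s=sensors.read_state(); print(s["time"],s["ee_pos"],s["eef_rot"],s["joint_positions"],s["torque"])
p=eyes.camera("wrist"); np.save("w2.npy",p,allow_pickle=True)
print(p["pose"][:3,3])
for X in((.511,.118,.08),(.526,-.1395,.08)): print(wproj(p,X))
for n in("stop_post","done_post","upper_nut","lower_nut"):
    print(n,[(np.round(r["bbox"]).tolist(),round(r["conf"],2)) for r in eyes.look_for(n,p)[:4]])
im=p["pixels"][:,:,::-1]
out=[]
for X in((.511,.118,.08),(.526,-.1395,.08)):
    u,v=wproj(p,X).astype(int); u=np.clip(u,66,573); v=max(v,75)
    out.append(cv2.resize(im[v-75:v+75,u-66:u+66],None,fx=3,fy=3,interpolation=cv2.INTER_CUBIC)); print("crop",u-66,v-75)
cv2.imwrite("pics/w2.png",np.hstack(out))
E
```

```text
3.25 [ 0.5868 -0.0063  0.1001] [-0.0011  1.     -0.0003 -0.0027] [-0.3998  0.364   0.4056  1.7249 -0.1584  1.0905  1.6293] [ 0.0586  0.0075 -0.0122]
[ 0.5098 -0.0067  0.2624]
[547.6014 149.3534]
[ 87.7993 175.8299]
stop_post [([156.0, 305.0, 203.0, 391.0], 0.83), ([205.0, 0.0, 260.0, 19.0], 0.81), ([0.0, 0.0, 53.0, 48.0], 0.8), ([32.0, 67.0, 221.0, 242.0], 0.76)]
done_post [([412.0, 42.0, 615.0, 233.0], 0.61)]
upper_nut [([54.0, 135.0, 117.0, 216.0], 0.73)]
lower_nut [([53.0, 133.0, 139.0, 212.0], 0.83)]
crop 481 74
crop 21 100
```

View pics/w2.png

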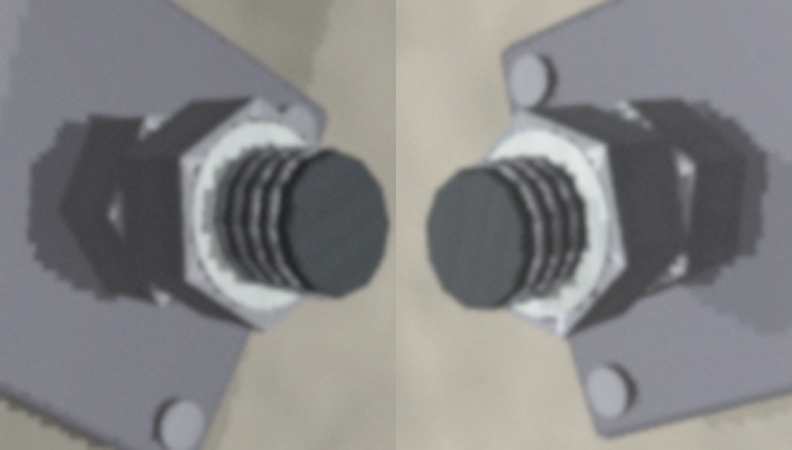

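The right post (pixels 32–221, 67–242) and the left one (412–615, 42–233) both show the upper nut and the light corners of the lower nut. I'll fit a hex model to those corners to get heights, gap and yaw.

```bash
python3 - <<'E'
from h import *
from scipy.optimize import least_squares as LS
np.set_printoptions(precision=4,suppress=True)
p=np.load("w2.npy",allow_pickle=True).item()
D={"R":dict(x0=(.526,-.1395),U=[(63,137.3),(90.7,150),(97.3,187.3),(77.7,211)],Lw=[(98,135),(119,157.3),(116.3,190.7)]),
   "L":dict(x0=(.511,.118),U=[(567,106.3),(542,125.7),(544.3,166.7),(569.3,184.7)],Lw=[(531,114.7),(518.3,144.7),(534.3,173)])}
for n,d in D.items():
    def hexc(x,y,z,a): return [(x+.0208*np.cos(a+k*np.pi/3),y+.0208*np.sin(a+k*np.pi/3),z) for k in range(6)]
    def res(q,obs):
        P=np.array([wproj(p,c) for c in hexc(*q)])
        return np.concatenate([P[np.argmin(np.hypot(*(P-o).T))]-o for o in np.array(obs)])
    best=min((LS(lambda q:np.r_[res([q[0],q[1],q[2],q[3]],d["U"]),(q[0]-d["x0"][0])*500,(q[1]-d["x0"][1])*500],[*d["x0"],.095,a],x_scale=[.01,.01,.01,.3]) for a in np.arange(0,1.05,.15)),key=lambda r:r.cost)
    x,y,zu,a=best.x
    print(n,"upper top",best.x[:3],"yaw",np.degrees(a)%60,"cost",best.cost, "stud top proj",wproj(p,(x,y,.118)))
    bl=min((LS(lambda q:res([x,y,q[0],q[1]],d["Lw"]),[.07,b],x_scale=[.01,.3]) for b in np.arange(0,1.05,.15)),key=lambda r:r.cost)
    print("  lower top z",bl.x[0],"yaw",np.degrees(bl.x[1])%60,"cost",bl.cost,"gap",zu-.022-bl.x[0])
E
```

```text
R upper top [ 0.5234 -0.1425  0.0938] yaw 7.3888308225291155 cost 3.8212105277708304 stud top proj [ 41.1982 181.6853]
  lower top z 0.06903578743998397 yaw 47.26004481555054 cost 1.1562276886794316 gap 0.002763318680467211
L upper top [0.5076 0.1208 0.0973] yaw 6.878418991038881 cost 3.9122940960578556 stud top proj [594.3315 148.7341]
  lower top z 0.07559880571937705 yaw 37.59807951365003 cost 7.937481658849273 gap -0.0003301453870194482
```

Fitted gaps are R = 2.8 mm and L = −0.3 mm. R (side 340,305; top 385,241) is therefore the stop_post and L the done_post, and the networks' labels agree in every view. Next is a near-vertical close look at R to pin down axis and yaw.

arm_command --steps '[{"rot": [0, 0, 0], "slide": [0, 0, 0.05], "grip": 1}, {"rot": [0, 0, 2], "slide": [-0.004, -0.045, 0], "grip": 1}, {"rot": [0, 0, 2], "slide": [-0.004, -0.045, 0], "grip": 1}, {"rot": [0, 0, 3], "slide": [-0.004, -0.044, 0], "grip": 1}, {"rot": [0, 0, 0], "slide": [0, 0, 0], "grip": 1}, {"rot": [0, 0, 0], "slide": [0, 0, 0], "grip": 1}, {"rot": [0, 0, 0], "slide": [0, 0, 0], "grip": 1}, {"rot": [0, 0, 0], "slide": [0, 0, 0], "grip": 1}]'

```text
time: 4.5
ee_pos: [0.5771, -0.1392, 0.1527]
eef_rot: [-0.063, 0.998, 0.0, 0.0]
ft_force: [0.2, -1.3, -0.3]
width: 0.0872
grip_force: 0.0
```

```bash
python3 - <<'E'
from h import *
np.set_printoptions(precision=4,suppress=True)
s=sensors.read_state(); print(s["time"],s["ee_pos"],s["eef_rot"],s["joint_positions"],s["torque"])
p=eyes.camera("wrist"); np.save("w3.npy",p,allow_pickle=True)
print(p["pose"])
for n in("stop_post","upper_nut"):
    print(n,[(np.round(r["bbox"]).tolist(),round(r["conf"],2)) for r in eyes.look_for(n,p)[:3]])
u,v=wproj(p,(.525,-.14,.1)).astype(int); print(u,v); u0,v0=u-75,max(v-75,0)
save(p,"w3.png",(u0,v0,u0+150,v0+150),4); print("crop",u0,v0)
E
```

```text
4.5 [ 0.5771 -0.1392  0.1527] [-0.063   0.998   0.0002  0.0001] [-0.2194  0.3265  0.464   1.6613 -0.1556  1.1904  1.9783] [0.0369 0.0117 0.0412]
[[-0.1255  0.9524  0.278   0.4998]
 [ 0.9921  0.1203  0.0356 -0.1493]
 [ 0.0004  0.2802 -0.9599  0.3146]
 [ 0.      0.      0.      1.    ]]
stop_post [([397.0, 0.0, 536.0, 56.0], 0.9), ([120.0, 0.0, 192.0, 25.0], 0.87), ([259.0, 93.0, 400.0, 230.0], 0.78)]
upper_nut [([302.0, 139.0, 365.0, 210.0], 0.85), ([249.0, 364.0, 298.0, 397.0], 0.76)]
332 176
crop 257 101
```

View pics/w3.png

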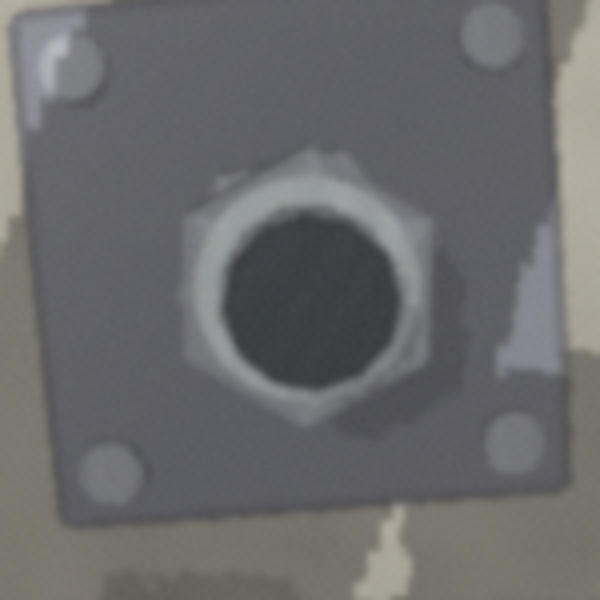

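The crop shows the nut's hexagon with corners at (310,150), (432,215), (425,362), (308,425), (187,362), (185,215). The stud top is at (312,300), and the left and right flats are nearly square to the tool's y axis.

```bash
python3 - <<'E'
from h import *
from scipy.optimize import least_squares as LS
np.set_printoptions(precision=4,suppress=True)
p=np.load("w3.npy",allow_pickle=True).item()
s=sensors.read_state()
U=np.array([(310,150),(432,215),(425,362),(308,425),(187,362),(185,215)])/4+[257,101]
st=np.array([312,300])/4+[257,101]
print("stud axis",watz(p,*st,.118))
def res(q):
    P=np.array([wproj(p,(q[0]+.0208*np.cos(q[3]+k*np.pi/3),q[1]+.0208*np.sin(q[3]+k*np.pi/3),q[2])) for k in range(6)])
    return np.concatenate([P[np.argmin(np.hypot(*(P-o).T))]-o for o in U])
b=min((LS(res,[.525,-.14,.094,a],x_scale=[.01,.01,.01,.3]) for a in np.arange(0,1.05,.2)),key=lambda r:r.cost)
print(b.x[:3],np.degrees(b.x[3])%60,b.cost)
b=min((LS(lambda q:res([q[0],q[1],.094,q[2]]),[.525,-.14,a],x_scale=[.01,.01,.3]) for a in np.arange(0,1.05,.2)),key=lambda r:r.cost)
print("z fixed",b.x[:2],np.degrees(b.x[2])%60,b.cost)
q=s["eef_rot"]; print("tool y deg",np.degrees(np.arctan2(q[1]**2-q[0]**2,2*q[0]*q[1])))
# side view check of nut heights: triangulate stud top
t=eyes.camera("top");sd=eyes.camera("side")
E
```

```text
stud axis [ 0.5222 -0.1394  0.118 ]
[ 0.5231 -0.1391  0.0965] 7.157540727862923 2.5484673834643305
z fixed [ 0.5233 -0.139 ] 7.157533556925475 3.0342884429593258
tool y deg 97.16436575418815
```

The tool is already aligned: tool y at 97.2° against the flat normal at 97.2°. The axis is at about (0.5237, −0.139) and the nut's underside at about 0.073. I'll go over it, descend to tip z ≈ 0.083, and close.

arm_command --steps '[{"rot": [0, 0, 0], "slide": [-0.027, 0, 0], "grip": 1}, {"rot": [0, 0, 0], "slide": [-0.0265, 0, 0], "grip": 1}, {"rot": [0, 0, 0], "slide": [0, 0, 0], "grip": 1}, {"rot": [0, 0, 0], "slide": [0, 0, -0.025], "grip": 1}, {"rot": [0, 0, 0], "slide": [0, 0, -0.025], "grip": 1}, {"rot": [0, 0, 0], "slide": [0, 0, -0.02], "grip": 1}, {"rot": [0, 0, 0], "slide": [0, 0, 0], "grip": 1}, {"rot": [0, 0, 0], "slide": [0, 0, 0], "grip": 1}]' --newtons 30

```text
time: 5.75
ee_pos: [0.5241, -0.1405, 0.0834]
eef_rot: [-0.062, 0.998, -0.0, 0.0]
ft_force: [0.7, -0.3, 0.4]
width: 0.0871
grip_force: 0.0
```

```bash
python3 - <<'E'
from h import *
np.set_printoptions(precision=4,suppress=True)
s=sensors.read_state(); print(s["time"],s["ee_pos"],s["ft_force"],s["torque"],s["joint_positions"])
p=eyes.camera("side"); u,v=proj(p,(.524,-.139,.08)).astype(int); save(p,"s4.png",(u-60,v-50,u+60,v+40),5)
E
```

```text
5.75 [ 0.5241 -0.1405  0.0834] [ 0.6878 -0.2874  0.4042] [ 0.0174 -0.0602 -0.0407] [-0.2214  0.2901  0.4614  1.8638 -0.15    1.0206  1.9972]
```

View pics/s4.png

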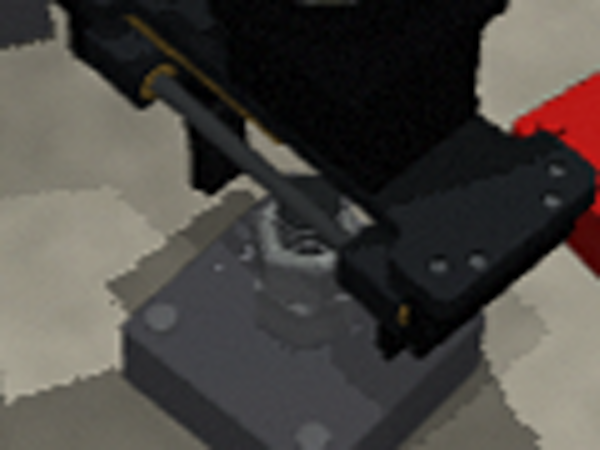

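The open fingers stand either side of the nut: left finger at about (215,185), right finger at about (400,340), with the nut between at (300,255). Closing now.

arm_command --steps '[{"rot": [0, 0, 0], "slide": [0, 0, 0], "grip": 0}, {"rot": [0, 0, 0], "slide": [0, 0, 0], "grip": 0}, {"rot": [0, 0, 0], "slide": [0, 0, 0], "grip": 0}, {"rot": [0, 0, 0], "slide": [0, 0, 0], "grip": 0}, {"rot": [0, 0, 0], "slide": [0, 0, 0], "grip": 0}, {"rot": [0, 0, 0], "slide": [0, 0, 0], "grip": 0}, {"rot": [0, 0, 0], "slide": [0, 0, 0], "grip": 0}, {"rot": [0, 0, 0], "slide": [0, 0, 0], "grip": 0}]' --newtons 30

```text
time: 6.8
ee_pos: [0.5233, -0.1398, 0.0826]
eef_rot: [-0.062, 0.998, 0.0, -0.0]
ft_force: [-2.4, 4.2, 3.7]
width: 0.0356
grip_force: 30.0
```

```bash
cat > st.py <<'E'
from h import *
np.set_printoptions(precision=4,suppress=True)
s=sensors.read_state(); q=s["eef_rot"]
print(s["time"],s["ee_pos"],"F",s["ft_force"],"M",s["torque"],"j7",s["joint_positions"][6],"w",s["width"],s["grip_force"],"yaw",np.degrees(np.arctan2(q[1]**2-q[0]**2,2*q[0]*q[1])))
E
python3 st.py
```

```text
6.8 [ 0.5233 -0.1398  0.0826] F [-2.3738  4.1932  3.7033] M [ 1.0205  0.4627 -0.0176] j7 1.9973271590629003 w 0.035582826633717354 29.96701398922596 yaw 97.14951337595507
```

Gripped: width 35.6 mm against 36 mm flats, side forces small. Turning clockwise at 2° per row, following the thread down and trimming the side load.

arm_command --steps '[{"rot": [0, 0, -2], "slide": [-0.0003, 0.0004, 0], "grip": 0}, {"rot": [0, 0, -2], "slide": [-0.0003, 0.0003, -0.0001], "grip": 0}, {"rot": [0, 0, -2], "slide": [0, 0, 0], "grip": 0}, {"rot": [0, 0, -2], "slide": [0, 0, 0], "grip": 0}, {"rot": [0, 0, -2], "slide": [0, 0, -0.0001], "grip": 0}, {"rot": [0, 0, -2], "slide": [0, 0, 0], "grip": 0}, {"rot": [0, 0, -2], "slide": [0, 0, 0], "grip": 0}, {"rot": [0, 0, -2], "slide": [0, 0, 0], "grip": 0}]' --newtons 40

```text
time: 7.8
ee_pos: [0.5229, -0.1395, 0.0824]
eef_rot: [0.078, 0.997, 0.0, 0.0]
ft_force: [2.6, 3.2, 2.1]
width: 0.0359
grip_force: 40.0
```

```bash
python3 st.py
```

```text
7.8 [ 0.5229 -0.1395  0.0824] F [2.6341 3.1818 2.137 ] M [ 0.9392 -0.6249  0.0251] j7 1.727647194586685 w 0.035887207905364066 39.956388127757236 yaw 80.99985222818266
```

Running free: Mz rose by about 0.045 N m. Continuing.

arm_command --steps '[{"rot": [0, 0, -2], "slide": [0.0002, 0.0003, 0], "grip": 0}, {"rot": [0, 0, -2], "slide": [0, 0, -0.0001], "grip": 0}, {"rot": [0, 0, -2], "slide": [0, 0, 0], "grip": 0}, {"rot": [0, 0, -2], "slide": [0, 0, 0], "grip": 0}, {"rot": [0, 0, -2], "slide": [0, 0, -0.0001], "grip": 0}, {"rot": [0, 0, -2], "slide": [0, 0, 0], "grip": 0}, {"rot": [0, 0, -2], "slide": [0, 0, 0], "grip": 0}, {"rot": [0, 0, -2], "slide": [0, 0, 0], "grip": 0}]'

```text
time: 8.8
ee_pos: [0.523, -0.1393, 0.0822]
eef_rot: [0.217, 0.976, 0.0, 0.0]
ft_force: [1.9, 2.6, 3.3]
width: 0.0353
grip_force: 40.0
```

```bash
python3 st.py
```

```text
8.8 [ 0.523  -0.1393  0.0822] F [1.8603 2.6344 3.3499] M [ 0.72   -0.5516  0.0494] j7 1.462262921586705 w 0.03533020538417524 39.956675162538886 yaw 64.99126608060915
```

arm_command --steps '[{"rot": [0, 0, -2], "slide": [0.0002, 0.0003, 0], "grip": 0}, {"rot": [0, 0, -2], "slide": [0, 0, -0.0001], "grip": 0}, {"rot": [0, 0, -2], "slide": [0, 0, 0], "grip": 0}, {"rot": [0, 0, -2], "slide": [0, 0, 0], "grip": 0}, {"rot": [0, 0, -2], "slide": [0, 0, -0.0001], "grip": 0}, {"rot": [0, 0, -2], "slide": [0, 0, 0], "grip": 0}, {"rot": [0, 0, -2], "slide": [0, 0, 0], "grip": 0}, {"rot": [0, 0, -2], "slide": [0, 0, 0], "grip": 0}]'

```text
time: 9.8
ee_pos: [0.5231, -0.1391, 0.082]
eef_rot: [0.35, 0.937, 0.0, 0.0]
ft_force: [2.5, 1.3, 3.4]
width: 0.0352
grip_force: 40.0
```

```bash
python3 st.py
```

```text
9.8 [ 0.5231 -0.1391  0.082 ] F [2.4625 1.331  3.3937] M [ 0.3383 -0.3477  0.0625] j7 1.1979922689840248 w 0.03519345830901304 39.95539433788508 yaw 48.989033021509115
```

arm_command --steps '[{"rot": [0, 0, -2], "slide": [0.0002, 0.0002, 0], "grip": 0}, {"rot": [0, 0, -2], "slide": [0, 0, -0.0001], "grip": 0}, {"rot": [0, 0, -2], "slide": [0, 0, 0], "grip": 0}, {"rot": [0, 0, -2], "slide": [0, 0, 0], "grip": 0}, {"rot": [0, 0, -2], "slide": [0, 0, -0.0001], "grip": 0}, {"rot": [0, 0, -2], "slide": [0, 0, 0], "grip": 0}, {"rot": [0, 0, -2], "slide": [0, 0, 0], "grip": 0}, {"rot": [0, 0, -2], "slide": [0, 0, 0], "grip": 0}]'

```text
time: 10.8
ee_pos: [0.5232, -0.1389, 0.0817]
eef_rot: [0.477, 0.879, -0.0, -0.0]
ft_force: [0.5, 0.3, 4.6]
width: 0.0357
grip_force: 40.0
```

```bash
python3 st.py
```

```text
10.8 [ 0.5232 -0.1389  0.0817] F [0.5431 0.3367 4.6428] M [-0.0103 -0.1031  0.0428] j7 0.9354165265928066 w 0.03567959124110281 39.954198421910405 yaw 32.99466233503599
```

arm_command --steps '[{"rot": [0, 0, -2], "slide": [0, 0, 0], "grip": 0}, {"rot": [0, 0, -2], "slide": [0, 0, -0.0001], "grip": 0}, {"rot": [0, 0, -2], "slide": [0, 0, 0], "grip": 0}, {"rot": [0, 0, -2], "slide": [0, 0, 0], "grip": 0}, {"rot": [0, 0, -2], "slide": [0, 0, -0.0001], "grip": 0}, {"rot": [0, 0, -2], "slide": [0, 0, 0], "grip": 0}, {"rot": [0, 0, -2], "slide": [0, 0, 0], "grip": 0}, {"rot": [0, 0, -2], "slide": [0, 0, 0], "grip": 0}]'

```text
time: 11.8
ee_pos: [0.5234, -0.1388, 0.0816]
eef_rot: [0.595, 0.804, 0.0, 0.0]
ft_force: [0.9, 0.2, 2.0]
width: 0.036
grip_force: 40.0
```

```bash
python3 st.py
```

```text
11.8 [ 0.5234 -0.1388  0.0816] F [0.9381 0.1977 1.9979] M [ 0.1152 -0.3821  0.072 ] j7 0.6747620582724184 w 0.03596789509694288 39.95194357121363 yaw 16.993484873696165
```

arm_command --steps '[{"rot": [0, 0, -2], "slide": [0, 0, 0], "grip": 0}, {"rot": [0, 0, -2], "slide": [0, 0, -0.0001], "grip": 0}, {"rot": [0, 0, -2], "slide": [0, 0, 0], "grip": 0}, {"rot": [0, 0, -2], "slide": [0, 0, 0], "grip": 0}, {"rot": [0, 0, -2], "slide": [0, 0, -0.0001], "grip": 0}, {"rot": [0, 0, -2], "slide": [0, 0, 0], "grip": 0}, {"rot": [0, 0, -2], "slide": [0, 0, 0], "grip": 0}, {"rot": [0, 0, -2], "slide": [0, 0, 0], "grip": 0}]'

```text
time: 12.8
ee_pos: [0.5234, -0.1388, 0.0813]
eef_rot: [0.701, 0.713, 0.0, 0.0]
ft_force: [3.8, 2.0, 0.6]
width: 0.0354
grip_force: 39.9
```

```bash
python3 st.py
```

```text
12.8 [ 0.5234 -0.1388  0.0813] F [3.8358 2.0028 0.6287] M [ 0.1993 -0.7     0.062 ] j7 0.41619125290501646 w 0.03536785080411212 39.94754231767729 yaw 0.9991513069351114
```

arm_command --steps '[{"rot": [0, 0, -2], "slide": [0.0003, 0.0002, 0], "grip": 0}, {"rot": [0, 0, -2], "slide": [0, 0, -0.0001], "grip": 0}, {"rot": [0, 0, -2], "slide": [0, 0, 0], "grip": 0}, {"rot": [0, 0, -2], "slide": [0, 0, 0], "grip": 0}, {"rot": [0, 0, -2], "slide": [0, 0, -0.0001], "grip": 0}, {"rot": [0, 0, -2], "slide": [0, 0, 0], "grip": 0}, {"rot": [0, 0, -2], "slide": [0, 0, 0], "grip": 0}, {"rot": [0, 0, -2], "slide": [0, 0, 0], "grip": 0}]'

```text
time: 13.8
ee_pos: [0.5236, -0.1387, 0.0811]
eef_rot: [0.793, 0.609, 0.0, 0.0]
ft_force: [2.8, 0.3, 1.1]
width: 0.0357
grip_force: 39.9
```

```bash
python3 st.py
```

```text
13.8 [ 0.5236 -0.1387  0.0811] F [2.8282 0.2629 1.1292] M [-0.0582 -0.6118  0.0614] j7 0.15979407474709495 w 0.035719495412845186 39.94748148252256 yaw -15.008539181162693
```

arm_command --steps '[{"rot": [0, 0, -2], "slide": [0.0003, 0, 0], "grip": 0}, {"rot": [0, 0, -2], "slide": [0, 0, -0.0001], "grip": 0}, {"rot": [0, 0, -2], "slide": [0, 0, 0], "grip": 0}, {"rot": [0, 0, -2], "slide": [0, 0, 0], "grip": 0}, {"rot": [0, 0, -2], "slide": [0, 0, -0.0001], "grip": 0}, {"rot": [0, 0, -2], "slide": [0, 0, 0], "grip": 0}, {"rot": [0, 0, -2], "slide": [0, 0, 0], "grip": 0}, {"rot": [0, 0, -2], "slide": [0, 0, 0], "grip": 0}]'

```text
time: 14.8
ee_pos: [0.5239, -0.1387, 0.0809]
eef_rot: [0.87, 0.492, -0.0, 0.0]
ft_force: [1.6, -1.1, 0.5]
width: 0.0358
grip_force: 39.9
```

```bash
python3 st.py
```

```text
14.8 [ 0.5239 -0.1387  0.0809] F [ 1.5544 -1.1471  0.5438] M [-0.2002 -0.2294  0.0615] j7 -0.09322424243448833 w 0.03577231842209571 39.94788907002658 yaw -31.0057010015116
```

arm_command --steps '[{"rot": [0, 0, -2], "slide": [0.0002, -0.0002, 0], "grip": 0}, {"rot": [0, 0, -2], "slide": [0, 0, -0.0001], "grip": 0}, {"rot": [0, 0, -2], "slide": [0, 0, 0], "grip": 0}, {"rot": [0, 0, -2], "slide": [0, 0, 0], "grip": 0}, {"rot": [0, 0, -2], "slide": [0, 0, -0.0001], "grip": 0}, {"rot": [0, 0, -2], "slide": [0, 0, 0], "grip": 0}, {"rot": [0, 0, -2], "slide": [0, 0, 0], "grip": 0}, {"rot": [0, 0, -2], "slide": [0, 0, 0], "grip": 0}]'

```text
time: 15.8
ee_pos: [0.5241, -0.1389, 0.0807]
eef_rot: [0.93, 0.366, 0.0, 0.0]
ft_force: [0.8, -0.3, 0.5]
width: 0.036
grip_force: 40.0
```

```bash
python3 st.py
```

```text
15.8 [ 0.5241 -0.1389  0.0807] F [ 0.8174 -0.3292  0.4748] M [0.0405 0.0408 0.044 ] j7 -0.3424440376160547 w 0.03599969177829496 39.950329094426706 yaw -47.00928751971236
```

arm_command --steps '[{"rot": [0, 0, -2], "slide": [0, 0, 0], "grip": 0}, {"rot": [0, 0, -2], "slide": [0, 0, -0.0001], "grip": 0}, {"rot": [0, 0, -2], "slide": [0, 0, 0], "grip": 0}, {"rot": [0, 0, -2], "slide": [0, 0, 0], "grip": 0}, {"rot": [0, 0, -2], "slide": [0, 0, -0.0001], "grip": 0}, {"rot": [0, 0, -2], "slide": [0, 0, 0], "grip": 0}, {"rot": [0, 0, -2], "slide": [0, 0, 0], "grip": 0}, {"rot": [0, 0, -2], "slide": [0, 0, 0], "grip": 0}]'

```text
time: 16.8
ee_pos: [0.5241, -0.1389, 0.0806]
eef_rot: [0.972, 0.233, 0.0, 0.0]
ft_force: [1.2, -1.7, -2.1]
width: 0.0355
grip_force: 39.9
```

```bash
python3 st.py
```

```text
16.8 [ 0.5241 -0.1389  0.0806] F [ 1.1808 -1.7348 -2.0666] M [-0.2045 -0.2469  0.0205] j7 -0.5883616149493505 w 0.035520791169767384 39.9454349395819 yaw -63.01116801650978
```

arm_command --steps '[{"rot": [0, 0, -2], "slide": [0, -0.0002, -0.0001], "grip": 0}, {"rot": [0, 0, -2], "slide": [0, 0, -0.0001], "grip": 0}, {"rot": [0, 0, -2], "slide": [0, 0, 0], "grip": 0}, {"rot": [0, 0, -2], "slide": [0, 0, 0], "grip": 0}, {"rot": [0, 0, -2], "slide": [0, 0, -0.0001], "grip": 0}, {"rot": [0, 0, -2], "slide": [0, 0, 0], "grip": 0}, {"rot": [0, 0, -2], "slide": [0, 0, 0], "grip": 0}, {"rot": [0, 0, -2], "slide": [0, 0, 0], "grip": 0}]'

```text
time: 17.8
ee_pos: [0.5242, -0.1391, 0.0803]
eef_rot: [0.995, 0.096, 0.0, 0.0]
ft_force: [1.7, -0.8, -0.3]
width: 0.0358
grip_force: 39.9
```

```bash
python3 st.py
```

```text
17.8 [ 0.5242 -0.1391  0.0803] F [ 1.7164 -0.8003 -0.3267] M [-0.0503 -0.3824  0.071 ] j7 -0.8295365528336216 w 0.035839768031788274 39.94632961170282 yaw -79.00665027352069
```

arm_command --steps '[{"rot": [0, 0, -2], "slide": [0.0002, -0.0001, 0], "grip": 0}, {"rot": [0, 0, -2], "slide": [0, 0, -0.0001], "grip": 0}, {"rot": [0, 0, -2], "slide": [0, 0, 0], "grip": 0}, {"rot": [0, 0, -2], "slide": [0, 0, 0], "grip": 0}, {"rot": [0, 0, -2], "slide": [0, 0, -0.0001], "grip": 0}, {"rot": [0, 0, -2], "slide": [0, 0, 0], "grip": 0}, {"rot": [0, 0, -2], "slide": [0, 0, 0], "grip": 0}, {"rot": [0, 0, -2], "slide": [0, 0, 0], "grip": 0}]'

```text
time: 18.8
ee_pos: [0.5243, -0.1393, 0.0801]
eef_rot: [0.999, -0.044, 0.0, 0.0]
ft_force: [0.7, -0.6, 0.7]
width: 0.0359
grip_force: 39.9
```

```bash
python3 st.py
```

```text
18.8 [ 0.5243 -0.1393  0.0801] F [ 0.7007 -0.5921  0.6629] M [-0.1215 -0.1071  0.0321] j7 -1.0671020576217112 w 0.03594291130362906 39.94931085035205 yaw -95.01355364106259
```

arm_command --steps '[{"rot": [0, 0, -2], "slide": [0, -0.0001, 0], "grip": 0}, {"rot": [0, 0, -2], "slide": [0, 0, -0.0001], "grip": 0}, {"rot": [0, 0, -2], "slide": [0, 0, 0], "grip": 0}, {"rot": [0, 0, -2], "slide": [0, 0, 0], "grip": 0}, {"rot": [0, 0, -2], "slide": [0, 0, -0.0001], "grip": 0}, {"rot": [0, 0, -2], "slide": [0, 0, 0], "grip": 0}, {"rot": [0, 0, -2], "slide": [0, 0, 0], "grip": 0}, {"rot": [0, 0, -2], "slide": [0, 0, 0], "grip": 0}]'

```text
time: 19.8
ee_pos: [0.5243, -0.1393, 0.0798]
eef_rot: [0.983, -0.182, 0.0, 0.0]
ft_force: [0.3, -1.4, -0.5]
width: 0.0357
grip_force: 39.9
```

```bash
python3 st.py
```

```text
19.8 [ 0.5243 -0.1393  0.0798] F [ 0.2577 -1.4116 -0.5022] M [-0.3114 -0.0529  0.0578] j7 -1.3014240356092337 w 0.03573176462944059 39.94766642223112 yaw -111.01117363608826
```

arm_command --steps '[{"rot": [0, 0, -2], "slide": [0, -0.0002, 0], "grip": 0}, {"rot": [0, 0, -2], "slide": [0, 0, -0.0001], "grip": 0}, {"rot": [0, 0, -2], "slide": [0, 0, 0], "grip": 0}, {"rot": [0, 0, -2], "slide": [0, 0, 0], "grip": 0}, {"rot": [0, 0, -2], "slide": [0, 0, -0.0001], "grip": 0}, {"rot": [0, 0, -2], "slide": [0, 0, 0], "grip": 0}, {"rot": [0, 0, -2], "slide": [0, 0, 0], "grip": 0}, {"rot": [0, 0, -2], "slide": [0, 0, 0], "grip": 0}]'

```text
time: 20.8
ee_pos: [0.5242, -0.1395, 0.0796]
eef_rot: [0.948, -0.317, -0.0, 0.0]
ft_force: [0.2, -1.5, -0.4]
width: 0.0359
grip_force: 39.9
```

```bash
python3 st.py
```

```text
20.8 [ 0.5242 -0.1395  0.0796] F [ 0.1794 -1.497  -0.4187] M [-0.2734  0.0758  0.1388] j7 -1.535405013101746 w 0.035883967260022805 39.949778783266154 yaw -127.00155708587461
```

Contact: torque jumped to about 0.14 from a free-running mean of 0.05. Going on 4° gently.

arm_command --steps '[{"rot": [0, 0, -0.5], "slide": [0, 0, 0], "grip": 0}, {"rot": [0, 0, -0.5], "slide": [0, 0, 0], "grip": 0}, {"rot": [0, 0, -0.5], "slide": [0, 0, 0], "grip": 0}, {"rot": [0, 0, -0.5], "slide": [0, 0, 0], "grip": 0}, {"rot": [0, 0, -0.5], "slide": [0, 0, 0], "grip": 0}, {"rot": [0, 0, -0.5], "slide": [0, 0, 0], "grip": 0}, {"rot": [0, 0, -0.5], "slide": [0, 0, 0], "grip": 0}, {"rot": [0, 0, -0.5], "slide": [0, 0, 0], "grip": 0}]'

```text
time: 21.8
ee_pos: [0.5242, -0.1395, 0.0796]
eef_rot: [0.937, -0.349, -0.0, 0.0]
ft_force: [0.2, -2.1, -2.3]
width: 0.0356
grip_force: 39.9
```

```bash
python3 st.py
```

```text
21.8 [ 0.5242 -0.1395  0.0796] F [ 0.2154 -2.1231 -2.3193] M [-0.4747  0.0823  0.2147] j7 -1.5942098992920308 w 0.03561194276397356 39.94663045864698 yaw -130.90601648277564
```

Torque at about 0.20–0.21 N m, a consistent climb (0.139 + 0.055 expected). Releasing without turning, then lifting straight up.

arm_command --steps '[{"rot": [0, 0, 0], "slide": [0, 0, 0], "grip": 1}, {"rot": [0, 0, 0], "slide": [0, 0, 0], "grip": 1}, {"rot": [0, 0, 0], "slide": [0, 0, 0], "grip": 1}, {"rot": [0, 0, 0], "slide": [0, 0, 0], "grip": 1}, {"rot": [0, 0, 0], "slide": [0, 0, 0], "grip": 1}, {"rot": [0, 0, 0], "slide": [0, 0, 0], "grip": 1}, {"rot": [0, 0, 0], "slide": [0, 0, 0], "grip": 1}, {"rot": [0, 0, 0], "slide": [0, 0, 0], "grip": 1}]'

```text
time: 22.8
ee_pos: [0.5243, -0.1395, 0.0797]
eef_rot: [0.937, -0.349, -0.0, 0.0]
ft_force: [-0.2, 0.0, -0.2]
width: 0.0872
grip_force: 0.0
```

arm_command --steps '[{"rot": [0, 0, 0], "slide": [0, 0, 0.02], "grip": 1}, {"rot": [0, 0, 0], "slide": [0, 0, 0.04], "grip": 1}, {"rot": [0, 0, 0], "slide": [0, 0, 0.04], "grip": 1}, {"rot": [0, 0, 0], "slide": [0, 0.04, 0], "grip": 1}, {"rot": [0, 0, 0], "slide": [0, 0.04, 0], "grip": 1}, {"rot": [0, 0, 0], "slide": [0, 0.04, 0], "grip": 1}, {"rot": [0, 0, 0], "slide": [0, 0, 0], "grip": 1}, {"rot": [0, 0, 0], "slide": [0, 0, 0], "grip": 1}]'

```text
time: 23.8
ee_pos: [0.5244, -0.0203, 0.1805]
eef_rot: [0.937, -0.349, 0.0, -0.0]
ft_force: [-0.2, 0.2, -0.1]
width: 0.0869
grip_force: 0.0
```

```bash
python3 st.py; python3 - <<'E'
from h import *
p=eyes.camera("wrist"); np.save("w5.npy",p,allow_pickle=True)
print(p["pose"][:3,3]); u,v=wproj(p,(.524,-.139,.08)); print(u,v)
q=eyes.camera("side"); us,vs=proj(q,(.524,-.139,.08)).astype(int); out=[cv2.resize(q["pixels"][vs-35:vs+35,us-35:us+35,::-1],(400,400),interpolation=cv2.INTER_CUBIC)]
if 30<u<610 and 0<v<450:
    u0,v0=int(np.clip(u-50,0,540)),int(np.clip(v-50,0,380)); print("crop",u0,v0)
    out.append(cv2.resize(p["pixels"][v0:v0+100,u0:u0+100,::-1],(400,400),interpolation=cv2.INTER_CUBIC))
cv2.imwrite("pics/end.png",np.hstack(out))
E
```

```text
23.8 [ 0.5244 -0.0203  0.1805] F [-0.1857  0.1648 -0.1425] M [ 0.0013  0.171  -0.0113] j7 -2.0218416547598235 w 0.08689969852115827 0.0 yaw -130.9118780137942
[ 0.58166305 -0.07109705  0.34243902]
445.26894730183494 134.25793761520558
crop 395 84
```

View pics/end.png

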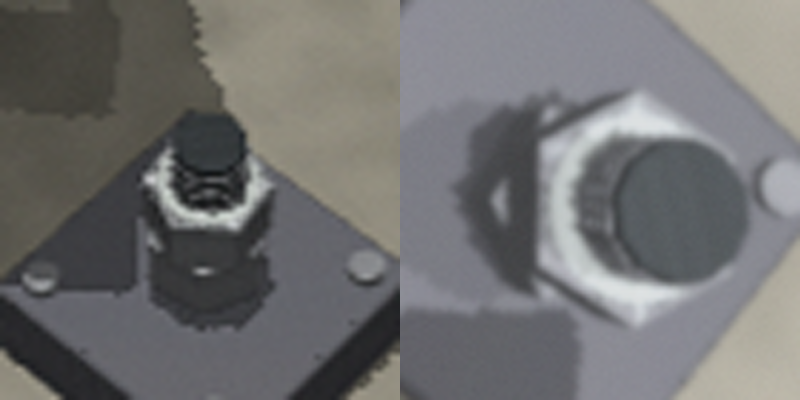

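The upper nut now sits lower, with more thread showing above it. A light lower-nut corner shows at crop (490,200), so I'll check its yaw against the earlier 47°, then hand in.

```bash
python3 - <<'E'
from h import *
p=np.load("w5.npy",allow_pickle=True).item()
for z in(.069,.071):
    X=watz(p,395+88/4,84+200/4,z); d=X[:2]-[.5240,-.1392]; print(z,np.hypot(*d),np.degrees(np.arctan2(d[1],d[0]))%60)
print(order.close_job())
E
```

```text
0.069 0.018794398584967033 52.40440764765871
0.071 0.019308945638267686 52.314554252595926
the job is handed in; nothing more can be done
None
```

I ran the stop_post's upper nut down about 3.1 mm and tightened it against the collar to roughly 0.20 N m by the wrist sensor. I then let go, backed the arm off clear of everything, and handed the job in at about 24 s; the torque read at most 0.215 N m, well below the 0.48 N m that turns the lower nut, but my camera check of its angle (47° before, 52° after) was too coarse to rule out a few degrees of turn.

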